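Screw the mould press down with fingertip strokes

TASK

Tighten the press that holds the square mould: push the wings of its screw round clockwise with the fingertips, stroke after stroke and without gripping them, until the pad sits fully home on the mould and the screw turns no further. Do not force it hard once it stops, leave the press with the round mould as it is, do not disturb or pick up anything else on the table, and finish clear of everything.

Things in the scene. Friction and masses are not known exactly. Their poses are not given: they have to be found in the camera images.
- press: Clamping press fixed to the table, holding the SQUARE mould: plywood base 270 x 170 x 20 mm, two-part plaster mould 140 x 130 mm, its top 100 mm above the table, and over it a fixed grey bridge with the screw to be tightened in its middle. Origin: centre of the base's underside, on the screw's vertical axis; x runs along the bridge, z up.
- bridge_top (a point): Middle of the top face of that press's bridge bar, 166 mm above the table. The bar is 240 mm long (along the press's x), 16 mm wide, 14 mm thick, on two uprights 20 x 30 mm centred 108 mm either side of the middle. A 26 mm wide boss in its middle is 3 mm higher and 1 mm lower; the screw's 14 mm rod rises through it to at most 181 mm above the table.
- screw_hub (a point): On that screw's axis, level with the top faces of its three upright wings: 146 mm above the table when fully raised, 138 mm when home. Turns and sinks with the screw: its x axis points along one wing, the others stand at 120 and 240 degrees, z up. The wings turn below the bridge bar (6 to 14 mm gap), so a finger from above can push them only beside the bar, and is lifted over it to reach its other side.
- wing (a point): On the same wing as screw_hub's x axis, 50 mm from the screw's axis, half-way up the wing. Each dark steel wing is a blade 8 mm thick and 20 mm high, from a hub of 15 mm radius out to 59 mm from the axis, ending in an upright round bead 12 mm thick. Room under the wings: at least 6 mm to the pad (52 mm across), 15 mm or more to the mould top.
- screw (a joint): Turn of that screw's thread, rad: 0 fully raised, growing CLOCKWISE from above (right-hand thread, 8 mm down a turn), 6.6 home: its round cork-coloured pad sits on the mould and the thread stops. Starts 4 to 6.2 rad short, turns loosely (0.06 N m), stays where left. The wings drive it through a spring sleeve: after the stop they yield, 3 N m per rad (1.4 N per mm at 46 mm), and spring back.
- other_press: The press with the ROUND mould (136 mm across), fixed, otherwise the same in every size as the press with the square mould. Leave it alone. Origin: centre of its base's underside; x along its bridge, z up.
- other_wing (a point): On one wing of the round-mould press's screw, 50 mm from its axis, half-way up the wing; this screw must stay as it is.
- doll: terracotta doll figure, 105 mm tall, 86 mm across; loose bystander, leave it standing where it is. Origin: centre of its underside.
- small_mould: small plaster block 70 x 55 x 50 mm; loose bystander, leave it standing where it is. Origin: centre of its underside.
- jar: closed jar, 60 mm across, 90 mm tall; loose bystander, leave it standing where it is. Origin: centre of its underside.
- bowl: white bowl, 110 mm across, 45 mm tall; loose bystander, leave it standing where it is. Origin: centre of its underside.
- brush: brush lying flat; loose bystander, leave it standing where it is. Origin: about its middle, underside.
- cup: terracotta cup, 72 mm across, 85 mm tall; loose bystander, leave it standing where it is. Origin: centre of its underside.

How it is judged:
By the outcome, as a careful person would: the job done as asked, in the order asked, and still so for the second after the job is handed in, with the robot touching nothing.
It also fails if it takes over 72 s, if anything falls off the work surface, if the arm or the gripper's body presses on something with over 40 N, if the wrist force passes 120 N, or if a joint passes its speed limit or range.

ROBOT

A 6-joint arm with a two-finger parallel gripper is mounted at the origin on the work surface. World frame = base frame: x ahead of the robot, y to its left, z up, the work surface at z = 0. Lengths are in m, angles in rad, forces in N, time in s.
With the tool pointing down it reaches from about 0.3 to 0.875 m from the base axis. Payload 6.4 kg.
Tool frame: the origin (TCP) lies midway between the tips of the shut fingers; the grasp point (between the pads) lies 19 mm behind it (ctrl.pinch_z is the distance from the TCP to the grasp point, in m); z points along the fingers, y is the line along which they close (so a half turn about z gives the same grasp; the last joint's range is limited). The gripper opens to 85 mm and grips with 20 to 120 N. Pads are 22 mm wide; open, the fingers measure 114 mm over their backs; the gripper's body (76 mm by 85 mm) begins 54 mm behind the grasp point. The pads swing forward as they close: fully open they stand 13 mm farther back than shut.
Start: joints at [1.139, 0.181, 1.607, -0, 1.354, -0.206], TCP at [0.129, 0.56, 0.231] pointing down, gripper open.
Joint ranges: [-2.99, 2.99], [-0.89, 2.07], [0.3, 2.58], [-1.14, 4.28], [0, 2.63], [-3.12, 3.12]. Speed limits (rad/s): [2.57, 2.57, 3.01, 3.14, 3.14, 3.14].

INTERFACE

Orientations are given as a unit quaternion [w, x, y, z].
In Python, from bench import ctrl gives the robot as it stands.
- The arm moves only by the tool apply_moves, never from a script. Its argument "moves" is a list of rows, each an object with "jaw": the opening, from 0 (shut) to 1 (fully open); "offset": the shift along the tool's x, y, z in mm, a list of three; "rot": the turn, a rotation vector about the tool's x, y, z in degrees, a list of three. In form: [{"jaw": jaw, "offset": [dx, dy, dz], "rot": [ax, ay, az]}, ...]. A call has exactly 5 rows; each row shifts and turns the commanded pose from where the row before left it, along the tool's axes as they then stand; what a row does not reach is not made up. A row lasts 1/8 s, in which the tool goes at most 62.5 mm and 10.7 degrees, less where a joint would pass 70% of its speed; a pose out of reach is approached as far as the arm can. A call is refused whole if a number of a shift passes 62.5 or a number of a turn 10.7, either way. A call with a gripper value outside its range is refused whole. The fingers move at their own pace and stop on an object; the grip force is fixed at half the most. Time passes only in rows, so rows that do not move let the fingers close, or fill a call up. It gives the time, the measured TCP pose, the force, the opening and the grip force at its end, in the units of the state.
- ctrl.get_obs(): the state, without advancing time (a new reading comes with each control period).
- ctrl.camera(name): name is "scene" or "top" or "wrist"; returns (picture, depth): 480x640x3 uint8, red, green, blue; 480x640 float32, m along the optical axis (not along the pixel's ray), 0 where there is no reading.
- ctrl.camera_params(name): a dict with "K" (3x3 intrinsics, pixels), "cam_to_world" (4x4, takes a point from camera to world coordinates); the wrist camera has in their place "mount" (4x4, takes a point from camera to tool coordinates, whose origin is the TCP and whose axes are the flange's). Camera axes: x right, y down, z forward; pixel columns grow to the right and rows downward; lengths in m; the calibration is good to about 2 mm. A picture is of the moment at which its call begins: read the wrist's pose just before it. camera_params takes no time and is no camera call.
- ctrl.hand_in(): hands the job in; it is judged then, once.
Trained networks look in the newest picture that a camera, given by its name, has taken for a name from the list of things; names that differ only in an ending like _2 or _b are one class to them, and where a whole thing is asked for, a point or a joint stands for the part that bears it (a point fixed in the world has none). Each returns a list of dicts, best first, with "score" (0 to 1); they miss things now and then, are a little off and sometimes report something else, mostly with a low value. They report only what shows in the picture. A call takes as long as a camera call.
- ctrl.outline_of(camera, target): "region" (480x640 bool, what is visible of it) and "position" ([column, row] in pixels, amid what is visible of it).
The state is a dict: "time_s": time; "q": joint angles; "dq": joint speeds; "joint_efforts": joint torques, N m; "eef_pos": TCP position; "eef_rot": TCP orientation; "wrist_force": force on the tool from outside, world axes, zero at the start; "torque": the same for the moment, N m; "opening": opening from 0.0 (shut) to 1.0 (fully open); "grasp_force": force on a finger pad.
Only numpy, scipy, OpenCV 4.12 (cv2) and the standard library are available. Lean on these libraries where they do the work, as an engineer would, in place of code of your own. Each camera call takes 0.05 s, during which the arm holds its last target. There are 200 camera calls.

## Working session

There is one attempt and no reset: what is moved stays moved. The work goes in short steps, Python scripts to look and compute and a tool call to move; the robot and the scene stay as the last step left them, time stands still between calls to the robot, and variables do not carry over. Pictures are saved under pics/ and viewed, at most 10 in all, crops included, and the job is handed in when it is done.

Besides the shell and the picture viewer there is one more tool, called after ">>>" by a JSON object that holds its "op" and its "data". apply_moves: Moves the arm, as the interface text tells. Its arguments: {"type":"object","properties":{"moves":{"type":"array"}},"required":["moves"]}

```bash
mkdir -p pics; ls; cat > h.py <<'E'
from bench import ctrl
import numpy as np, cv2
def world(cam,d,pts):
    p=ctrl.camera_params(cam);K=np.array(p["K"]);T=np.array(p["cam_to_world"])
    out=[]
    for u,v in pts:
        z=np.median([x for x in d[int(v)-1:int(v)+2,int(u)-1:int(u)+2].ravel() if x>0] or [0])
        c=np.linalg.inv(K)@[u,v,1]*z
        out.append((T@np.r_[c,1])[:3])
    return np.array(out)
def cloud(cam,d):
    p=ctrl.camera_params(cam);K=np.array(p["K"]);T=np.array(p["cam_to_world"])
    v,u=np.mgrid[:480,:640];c=np.stack([(u-K[0,2])/K[0,0]*d,(v-K[1,2])/K[1,1]*d,d],-1)
    return c@T[:3,:3].T+T[:3,3]
E
python3 - <<'E'
from h import *
np.set_printoptions(precision=4,suppress=True)
for c in ["top","scene"]:
    im,d=ctrl.camera(c); cv2.imwrite(f"pics/{c}0.png",im[:,:,::-1]); np.save(c+"d.npy",d)
    W=cloud(c,d)
    for n in ["press","other_press","wing","screw_hub"]:
        for r in ctrl.outline_of(c,n)[:2]:
            m=r["region"]; print(c,n,round(r["score"],2),r["position"],m.sum(),np.median(W[m&(d>0)],0))
print(ctrl.get_obs())
print(ctrl.camera_params("top"),ctrl.camera_params("wrist"))
E
```

```text
pics
top press 0.95 [426.0, 255.3] 7746 [ 0.5272 -0.2027  0.0972]
top other_press 0.84 [247.9, 271.1] 7720 [0.5007 0.2019 0.0259]
top wing 0.78 [429.6, 240.2] 321 [ 0.5498 -0.2034  0.1444]
top screw_hub 0.82 [427.7, 240.0] 269 [ 0.5516 -0.2026  0.1447]
top screw_hub 0.29 [426.1, 253.6] 7945 [ 0.528  -0.2026  0.096 ]
scene press 0.62 [236.2, 310.3] 7481 [ 0.5797 -0.2321  0.0861]
scene other_press 0.83 [367.7, 214.5] 6665 [0.5376 0.1895 0.0516]
scene wing 0.8 [230.5, 288.0] 258 [ 0.5534 -0.2305  0.1432]
scene screw_hub 0.83 [225.0, 290.3] 270 [ 0.5522 -0.2345  0.1427]
{'time_s': 0.5, 'q': array([ 1.1387,  0.1808,  1.6071,  0.    ,  1.3538, -0.2063]), 'dq': array([ 0.0018,  0.0002, -0.0012,  0.0001, -0.0009, -0.0008]), 'joint_efforts': array([ -0.0009, -44.4445, -35.1364,  -0.0002,   0.002 ,   0.    ]), 'eef_pos': array([0.1287, 0.5604, 0.2312]), 'eef_rot': array([-0.    ,  0.1126,  0.9936, -0.    ]), 'wrist_force': array([ 0.1285, -0.5454, -0.0195]), 'torque': array([-0.006 ,  0.0747, -0.0166]), 'grasp_force': 0.0, 'opening': 0.9986981847530438}
{'K': array([[520.7486,   0.    , 321.7151],
       [  0.    , 520.7486, 233.9149],
       [  0.    ,   0.    ,   1.    ]]), 'cam_to_world': array([[-0.022 , -0.9806,  0.1948,  0.3486],
       [-0.9996,  0.0252,  0.0139,  0.0165],
       [-0.0186, -0.1944, -0.9807,  1.2842],
       [ 0.    ,  0.    ,  0.    ,  1.    ]])} {'K': array([[401.3643,   0.    , 321.2515],
       [  0.    , 401.3643, 237.3704],
       [  0.    ,   0.    ,   1.    ]]), 'mount': array([[ 0.0003, -0.9577, -0.2877,  0.0719],
       [ 1.    ,  0.0001,  0.0006,  0.0012],
       [-0.0006, -0.2877,  0.9577, -0.1422],
       [ 0.    ,  0.    ,  0.    ,  1.    ]])}
```

```bash
python3 - <<'E'
from h import *
np.set_printoptions(precision=4,suppress=True)
a=cv2.imread("pics/top0.png"); cv2.imwrite("pics/topc.png",cv2.resize(a[165:325,330:520],None,fx=3.6,fy=3.6,interpolation=cv2.INTER_CUBIC))
d=np.load("topd.npy");W=cloud("top",d)
reg=(W[...,0]>.35)&(W[...,0]<.75)&(W[...,1]<-.05)&(W[...,1]>-.38)
m=reg&(W[...,2]>.160)&(W[...,2]<.1725); P=W[m]; print(m.sum())
c,s,a=cv2.minAreaRect(P[:,:2].astype(np.float32)); print("bar",c,s,a,np.median(P[:,2]))
U,S,V=np.linalg.svd(P[:,:2]-P[:,:2].mean(0),full_matrices=False); print(P[:,:2].mean(0),V[0],np.ptp((P[:,:2]-c)@V[0]))
m=reg&(W[...,2]>.173)&(W[...,2]<.19); print("rod",m.sum(),W[m].mean(0) if m.any() else 0)
for lo,hi in [(.125,.155)]:
    m=reg&(W[...,2]>lo)&(W[...,2]<hi); 
    q=W[m]; r=q[:,:2]-np.array(c); print(m.sum(),np.median(q[:,2]))
    ang=np.degrees(np.arctan2(r[:,1],r[:,0])).round(); R=np.hypot(*r.T)
    k=(R>20)&(R<62); h,e=np.histogram(ang[k],36,(-180,180)); print(dict(zip(e[:-1].astype(int),h)))
E
```

```text
831
bar (0.5415856838226318, -0.2166198492050171) (0.02570306323468685, 0.2402224838733673) 80.85025787353516 0.16708703881662657
[ 0.5384 -0.2158] [-0.9868  0.1622] 0.24024603390923238
rod 46 [ 0.5393 -0.2157  0.1789]
373 0.1448668238122892
{np.int64(-180): np.int64(0), np.int64(-170): np.int64(0), np.int64(-160): np.int64(0), np.int64(-150): np.int64(0), np.int64(-140): np.int64(0), np.int64(-130): np.int64(0), np.int64(-120): np.int64(0), np.int64(-110): np.int64(0), np.int64(-100): np.int64(0), np.int64(-90): np.int64(0), np.int64(-80): np.int64(0), np.int64(-70): np.int64(0), np.int64(-60): np.int64(0), np.int64(-50): np.int64(0), np.int64(-40): np.int64(0), np.int64(-30): np.int64(0), np.int64(-20): np.int64(0), np.int64(-10): np.int64(0), np.int64(0): np.int64(0), np.int64(10): np.int64(0), np.int64(20): np.int64(0), np.int64(30): np.int64(0), np.int64(40): np.int64(0), np.int64(50): np.int64(0), np.int64(60): np.int64(0), np.int64(70): np.int64(0), np.int64(80): np.int64(0), np.int64(90): np.int64(0), np.int64(100): np.int64(0), np.int64(110): np.int64(0), np.int64(120): np.int64(0), np.int64(130): np.int64(0), np.int64(140): np.int64(0), np.int64(150): np.int64(0), np.int64(160): np.int64(0), np.int64(170): np.int64(0)}
```

View pics/topc.png

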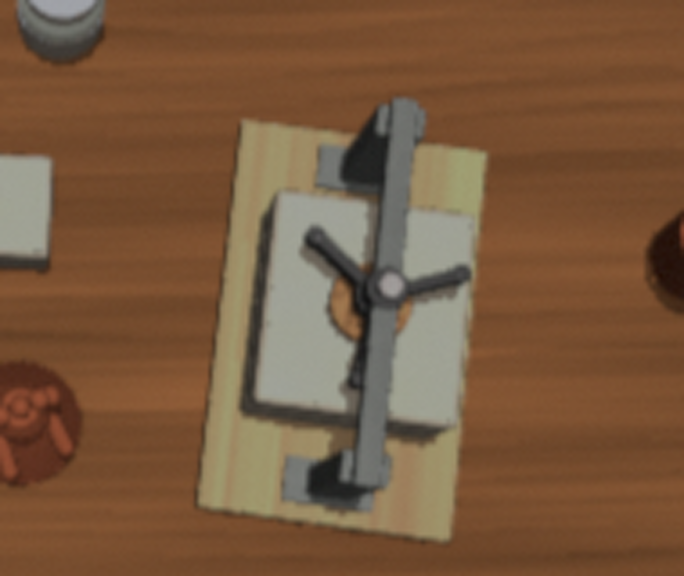

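View pics/top0.png

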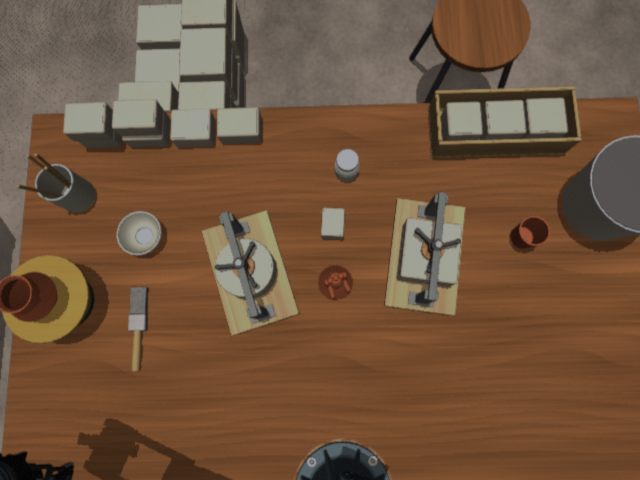

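View pics/scene0.png

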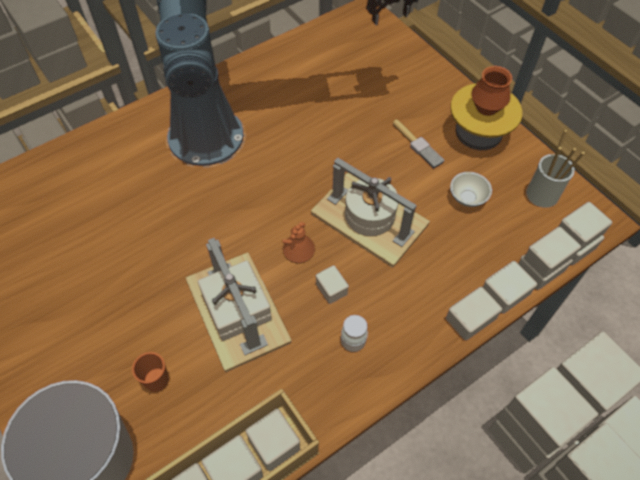

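The top crop shows the screw at about (390,285), with wing ends at (313,235), (463,271) and (357,380). The scene around the square press is clear. I'll straddle the bar with the open fingers and turn the tool about the screw axis.

```bash
cat > meas.py <<'E'
from h import *
np.set_printoptions(precision=4,suppress=True)
def meas(cam,d):
    W=cloud(cam,d)
    reg=(W[...,0]>.38)&(W[...,0]<.70)&(W[...,1]<-.1)&(W[...,1]>-.33)
    m=reg&(W[...,2]>.161)&(W[...,2]<.1715); P=W[m][:,:2]
    c,s,a=cv2.minAreaRect(P.astype(np.float32)); V=cv2.fitLine(P.astype(np.float32),cv2.DIST_HUBER,0,.01,.01).ravel()
    print("bar ctr",c,s,"dir deg",np.degrees(np.arctan2(V[1],V[0])),"mean",P.mean(0))
    m=reg&(W[...,2]>.174)&(W[...,2]<.19); print("rod",m.sum(),np.median(W[m],0) if m.any() else 0)
    m=reg&(W[...,2]>.116)&(W[...,2]<.153); q=W[m]; r=(q[:,:2]-np.array(c))*1000
    R=np.hypot(*r.T);k=(R>28)&(R<64);A=np.degrees(np.arctan2(r[:,1],r[:,0]))
    h,e=np.histogram(A[k],72,(-180,180)); print([(int(e[i]),int(h[i])) for i in range(72) if h[i]])
    top=q[k][:,2]; print("wing z",np.percentile(top,[10,50,75,90]))
E
python3 - <<'E'
from meas import *
meas("top",np.load("topd.npy")); meas("scene",np.load("scened.npy"))
E
```

```text
bar ctr (0.540727436542511, -0.21647769212722778) (0.02566780149936676, 0.23858781158924103) dir deg -9.345472 mean [ 0.5378 -0.2158]
rod 40 [ 0.5413 -0.2161  0.1799]
[(-85, 21), (-80, 24), (-75, 18), (-70, 1), (35, 11), (40, 22), (45, 41), (50, 1), (155, 24), (160, 17), (165, 1)]
wing z [0.134  0.1448 0.1466 0.1481]
bar ctr (0.5394322872161865, -0.21984882652759552) (0.026208272203803062, 0.24541983008384705) dir deg -9.361656 mean [ 0.546  -0.2201]
rod 44 [ 0.5392 -0.219   0.1798]
[(-90, 4), (-85, 6), (-80, 29), (-75, 47), (-70, 4), (35, 14), (40, 50), (45, 22), (50, 7), (155, 4)]
wing z [0.1309 0.1432 0.1462 0.1488]
```

```bash
cat > plan.py <<'E'
import sys,json
from h import *
from scipy.spatial.transform import Rotation as Ro
def plan(tx,ty,tz,ang,n):
    o=ctrl.get_obs(); p=np.array(o["eef_pos"]); w,x,y,z=o["eef_rot"]; R=Ro.from_quat([x,y,z,w])
    M=R.as_matrix(); print("pos",p.round(4),"tilt",np.degrees(np.arccos(-M[2,2])).round(2),"yang",np.degrees(np.arctan2(M[1,1],M[0,1])).round(2),"q6",np.degrees(o["q"][5]).round(1),"t",o["time_s"])
    cur=np.arctan2(M[1,1],M[0,1]); turn=(cur-np.radians(ang)+np.pi)%(2*np.pi)-np.pi
    rows=[];t=np.array([tx,ty,tz])
    for i in range(n):
        goal=(t-p)/(n-i)
        rows.append([[round(float(v)) for v in R.as_matrix().T@goal*1000],round(float(np.degrees(turn)/n),1)])
        p=p+R.as_matrix()@np.array(rows[-1][0])/1000; R=R*Ro.from_rotvec([0,0,np.radians(rows[-1][1])])
    print(*rows,sep="\n")
if __name__=="__main__": plan(*map(float,sys.argv[1:5]),int(sys.argv[5]))
E
python3 plan.py 0.540 -0.2178 0.231 -48 20
```

```text
pos [0.1287 0.5604 0.2312] tilt 0.01 yang 77.06 q6 -11.8 t 0.5
[[-29, -33, 0], 6.3]
[[-32, -30, 0], 6.3]
[[-35, -26, 0], 6.3]
[[-38, -22, 0], 6.3]
[[-40, -18, 0], 6.3]
[[-42, -13, 0], 6.3]
[[-43, -9, 0], 6.3]
[[-44, -4, 0], 6.3]
[[-44, 1, 0], 6.3]
[[-44, 6, 0], 6.3]
[[-43, 10, 0], 6.3]
[[-41, 15, 0], 6.3]
[[-39, 20, 0], 6.3]
[[-37, 24, 0], 6.3]
[[-34, 28, 0], 6.3]
[[-31, 31, 0], 6.3]
[[-28, 35, 0], 6.3]
[[-24, 37, 0], 6.3]
[[-19, 40, 0], 6.3]
[[-15, 41, 0], 6.3]
```

>>> {"op": "apply_moves", "data": {"moves": [{"jaw": 1,"offset": [-29,-33,0],"rot": [0,0,6.3]},{"jaw": 1,"offset": [-32,-30,0],"rot": [0,0,6.3]},{"jaw": 1,"offset": [-35,-26,0],"rot": [0,0,6.3]},{"jaw": 1,"offset": [-38,-22,0],"rot": [0,0,6.3]},{"jaw": 1,"offset": [-40,-18,0],"rot": [0,0,6.3]}]}}

```text
time_s: 1.12
eef_pos: [0.2318, 0.3656, 0.2315]
eef_rot: [0.0, 0.38, 0.925, 0.0]
wrist_force: [0.2, -0.4, 0.4]
opening: 1.001
grasp_force: 0.0
```

>>> {"op": "apply_moves", "data": {"moves": [{"jaw": 1,"offset": [-42,-13,0],"rot": [0,0,6.3]},{"jaw": 1,"offset": [-43,-9,0],"rot": [0,0,6.3]},{"jaw": 1,"offset": [-44,-4,0],"rot": [0,0,6.3]},{"jaw": 1,"offset": [-44,1,0],"rot": [0,0,6.3]},{"jaw": 1,"offset": [-44,6,0],"rot": [0,0,6.3]}]}}

```text
time_s: 1.75
eef_pos: [0.3352, 0.1707, 0.2317]
eef_rot: [0.0, 0.617, 0.787, 0.001]
wrist_force: [0.6, 0.3, -0.3]
opening: 0.998
grasp_force: 0.0
```

>>> {"op": "apply_moves", "data": {"moves": [{"jaw": 1,"offset": [-43,10,0],"rot": [0,0,6.3]},{"jaw": 1,"offset": [-41,15,0],"rot": [0,0,6.3]},{"jaw": 1,"offset": [-39,20,0],"rot": [0,0,6.3]},{"jaw": 1,"offset": [-37,24,0],"rot": [0,0,6.3]},{"jaw": 1,"offset": [-34,28,0],"rot": [0,0,6.3]}]}}

```text
time_s: 2.38
eef_pos: [0.4385, -0.0236, 0.2316]
eef_rot: [0.0, 0.807, 0.59, 0.0]
wrist_force: [0.8, 0.9, 0.8]
opening: 0.999
grasp_force: 0.0
```

>>> {"op": "apply_moves", "data": {"moves": [{"jaw": 1,"offset": [-31,31,0],"rot": [0,0,6.3]},{"jaw": 1,"offset": [-28,35,0],"rot": [0,0,6.3]},{"jaw": 1,"offset": [-24,37,0],"rot": [0,0,6.3]},{"jaw": 1,"offset": [-19,40,0],"rot": [0,0,6.3]},{"jaw": 1,"offset": [-15,41,0],"rot": [0,0,6.3]}]}}

```text
time_s: 3.0
eef_pos: [0.5405, -0.2192, 0.2313]
eef_rot: [0.0, 0.937, 0.349, 0.0]
wrist_force: [0.6, 0.2, -0.1]
opening: 0.999
grasp_force: 0.0
```

```bash
cat > wr.py <<'E'
from h import *
from scipy.spatial.transform import Rotation as Ro
import sys
np.set_printoptions(precision=4,suppress=True)
def look(name):
    o=ctrl.get_obs(); im,d=ctrl.camera("wrist"); cv2.imwrite(f"pics/{name}.png",im[:,:,::-1])
    p=ctrl.camera_params("wrist");K=np.array(p["K"]);w,x,y,z=o["eef_rot"]
    T=np.eye(4);T[:3,:3]=Ro.from_quat([x,y,z,w]).as_matrix();T[:3,3]=o["eef_pos"];T=T@np.array(p["mount"])
    v,u=np.mgrid[:480,:640];c=np.stack([(u-K[0,2])/K[0,0]*d,(v-K[1,2])/K[1,1]*d,d],-1)
    W=c@T[:3,:3].T+T[:3,3]
    ok=(d>.05)&(np.abs(W[...,0]-.54)<.13)&(np.abs(W[...,1]+.218)<.1)
    m=ok&(W[...,2]>.173)&(W[...,2]<.185); print("rod",m.sum(),np.median(W[m],0))
    m=ok&(W[...,2]>.162)&(W[...,2]<.1685); P=W[m][:,:2].astype(np.float32);V=cv2.fitLine(P,cv2.DIST_HUBER,0,.01,.01).ravel()
    print("bar",m.sum(),V,np.degrees(np.arctan2(V[1],V[0])))
    m=ok&(W[...,2]>.130)&(W[...,2]<.152); q=W[m]; r=(q[:,:2]-[.540,-.2178])*1000
    R=np.hypot(*r.T);k=(R>25)&(R<64);A=np.degrees(np.arctan2(r[:,1],r[:,0]))
    h,e=np.histogram(A[k],72,(-180,180)); print([(int(e[i]),int(h[i])) for i in range(72) if h[i]>8]); print("wz",np.percentile(q[k][:,2],[50,75,90]))
look(sys.argv[1])
E
python3 wr.py w1; python3 plan.py 0.540 -0.2178 0.165 -48 1
```

```text
rod 622 [ 0.5424 -0.2162  0.1784]
bar 10367 [ 0.9872 -0.1597  0.5684 -0.2204] -9.190697
[(-85, 11), (-80, 229), (-75, 283), (-70, 373), (-65, 44), (35, 241), (40, 433), (45, 284), (150, 134), (155, 344), (160, 69)]
wz [0.1441 0.1447 0.1452]
pos [ 0.542  -0.224   0.2312] tilt 0.22 yang -49.56 q6 15.6 t 3.05
[[3, -6, 66], -1.6]
```

View pics/w1.png

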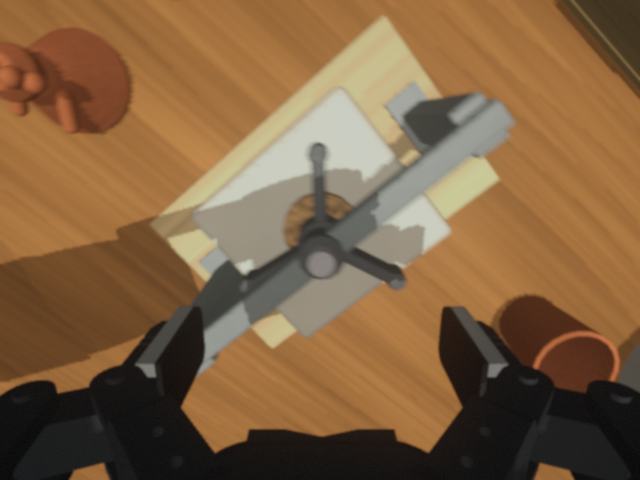

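The wrist view shows the wings (ends near (318,152) and (397,283)) and the bar running diagonally, with the screw at about (321,262) lying between the fingers' line. I'll let the arm settle and check the joints.

```bash
python3 wr.py w2; python3 -c "
from h import *
print(ctrl.get_obs()['q'])"; python3 plan.py 0.541 -0.217 0.165 -48 2
```

```text
rod 620 [ 0.5424 -0.2162  0.1784]
bar 10174 [ 0.9871 -0.16    0.5712 -0.2209] -9.20598
[(-85, 9), (-80, 233), (-75, 297), (-70, 373), (-65, 46), (30, 12), (35, 279), (40, 409), (45, 282), (150, 118), (155, 342), (160, 59)]
wz [0.144  0.1446 0.1452]
[-5.91136576e-01  2.01270899e-01  1.58363124e+00 -8.16455793e-04
  1.35543299e+00  2.68277143e-01]
pos [ 0.5409 -0.2215  0.231 ] tilt 0.09 yang -49.23 q6 15.4 t 3.1
[[2, -2, 33], -0.6]
[[1, -1, 33], -0.6]
```

>>> {"op": "apply_moves", "data": {"moves": [{"jaw": 1,"offset": [2,-2,30],"rot": [0,0,-0.5]},{"jaw": 1,"offset": [1,-1,36],"rot": [0,0,-0.5]},{"jaw": 1,"offset": [0,0,0],"rot": [0,0,0]},{"jaw": 1,"offset": [0,0,0],"rot": [0,0,0]},{"jaw": 1,"offset": [0,0,0],"rot": [0,0,0]}]}}

```text
time_s: 3.72
eef_pos: [0.5412, -0.214, 0.1674]
eef_rot: [0.001, 0.933, 0.359, 0.001]
wrist_force: [0.1, 0.2, 0.1]
opening: 0.998
grasp_force: 0.0
```

```bash
python3 wr.py w3;  python3 plan.py 0.541 -0.217 0.115 -48 2
```

```text
rod 1733 [ 0.5427 -0.2158  0.1787]
bar 18585 [ 0.9867 -0.1628  0.5765 -0.2212] -9.3717375
[(-80, 354), (-75, 482), (-70, 777), (-65, 84), (30, 15), (35, 416), (40, 786), (45, 530), (50, 14), (150, 301), (155, 764), (160, 216)]
wz [0.144  0.1446 0.145 ]
pos [ 0.5411 -0.2141  0.1672] tilt 0.18 yang -47.93 q6 14.7 t 3.775
[[-1, 1, 26], 0.0]
[[-1, 1, 26], 0.0]
```

View pics/w3.png

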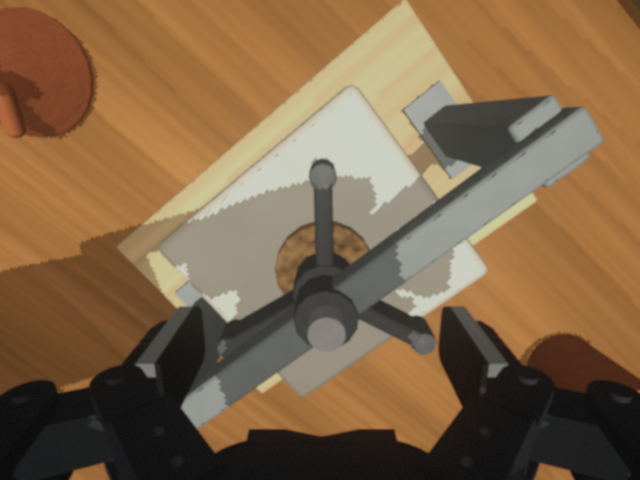

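The wings sit about 25–30° off both fingers, as planned: beads at (425,341), (225,346) and (322,175). I'll descend.

>>> {"op": "apply_moves", "data": {"moves": [{"jaw": 1,"offset": [-2,2,20],"rot": [0,0,0]},{"jaw": 1,"offset": [0,0,16],"rot": [0,0,0]},{"jaw": 1,"offset": [0,0,16],"rot": [0,0,0]},{"jaw": 1,"offset": [0,0,0],"rot": [0,0,0]},{"jaw": 1,"offset": [0,0,0],"rot": [0,0,0]}]}}

```text
time_s: 4.4
eef_pos: [0.5403, -0.2165, 0.1136]
eef_rot: [0.0, 0.933, 0.359, 0.0]
wrist_force: [0.7, 0.4, -0.2]
opening: 0.997
grasp_force: 0.0
```

>>> {"op": "apply_moves", "data": {"moves": [{"jaw": 1,"offset": [0,0,0],"rot": [0,0,6]},{"jaw": 1,"offset": [0,0,0],"rot": [0,0,6]},{"jaw": 1,"offset": [0,0,0],"rot": [0,0,6]},{"jaw": 1,"offset": [0,0,0],"rot": [0,0,6]},{"jaw": 1,"offset": [0,0,0],"rot": [0,0,6]}]}}

```text
time_s: 5.03
eef_pos: [0.541, -0.2168, 0.1143]
eef_rot: [0.001, 0.995, 0.103, 0.001]
wrist_force: [1.2, -0.5, -1.4]
opening: 0.999
grasp_force: 0.8
```

```bash
python3 plan.py 0.5415 -0.217 0.115 -157 8; python3 -c "
from h import *
o=ctrl.get_obs();print(o['wrist_force'],o['torque'])"
```

```text
pos [ 0.541  -0.2168  0.1143] tilt 0.14 yang -78.13 q6 44.6 t 5.025
[[0, 0, 0], 9.9]
[[0, 0, 0], 9.9]
[[0, 0, 0], 9.9]
[[0, 0, 0], 9.9]
[[0, 0, 0], 9.9]
[[0, 0, 0], 9.9]
[[0, 0, 0], 9.9]
[[0, 0, -1], 9.9]
[ 1.24900152 -0.48292592 -1.41295402] [-0.05892824 -0.24272099  0.06219888]
```

>>> {"op": "apply_moves", "data": {"moves": [{"jaw": 1,"offset": [0,0,0],"rot": [0,0,8]},{"jaw": 1,"offset": [0,0,0],"rot": [0,0,8]},{"jaw": 1,"offset": [0,0,0],"rot": [0,0,8]},{"jaw": 1,"offset": [0,0,0],"rot": [0,0,8]},{"jaw": 1,"offset": [0,0,0],"rot": [0,0,8]}]}}

```text
time_s: 5.65
eef_pos: [0.5409, -0.217, 0.1144]
eef_rot: [0.0, 0.97, -0.244, 0.001]
wrist_force: [0.6, -1.6, -0.8]
opening: 1.003
grasp_force: 0.8
```

>>> {"op": "apply_moves", "data": {"moves": [{"jaw": 1,"offset": [0,0,0],"rot": [0,0,8]},{"jaw": 1,"offset": [0,0,0],"rot": [0,0,8]},{"jaw": 1,"offset": [0,0,0],"rot": [0,0,8]},{"jaw": 1,"offset": [0,0,0],"rot": [0,0,8]},{"jaw": 1,"offset": [0,0,0],"rot": [0,0,5]}]}}

```text
time_s: 6.28
eef_pos: [0.5408, -0.2171, 0.1143]
eef_rot: [0.0, 0.843, -0.538, 0.001]
wrist_force: [0.3, -1.6, -0.8]
opening: 1.001
grasp_force: 0.7
```

```bash
cat > s.py <<'E'
from h import *
import sys
from plan import plan
plan(.5415,-.217,.1145,-155,1)
o=ctrl.get_obs();print(o['wrist_force'].round(2),o['torque'].round(3))
if len(sys.argv)>1:
    im,d=ctrl.camera("top"); cv2.imwrite(f"pics/{sys.argv[1]}.png",cv2.resize(im[165:325,330:520,::-1],None,fx=3.6,fy=3.6,interpolation=cv2.INTER_CUBIC))
E
python3 s.py t1
```

```text
pos [ 0.5408 -0.2171  0.1143] tilt 0.14 yang -155.13 q6 121.6 t 6.275
[[0, -1, 0], -0.1]
[ 0.29 -1.58 -0.79] [-0.209 -0.134  0.082]
```

View pics/t1.png

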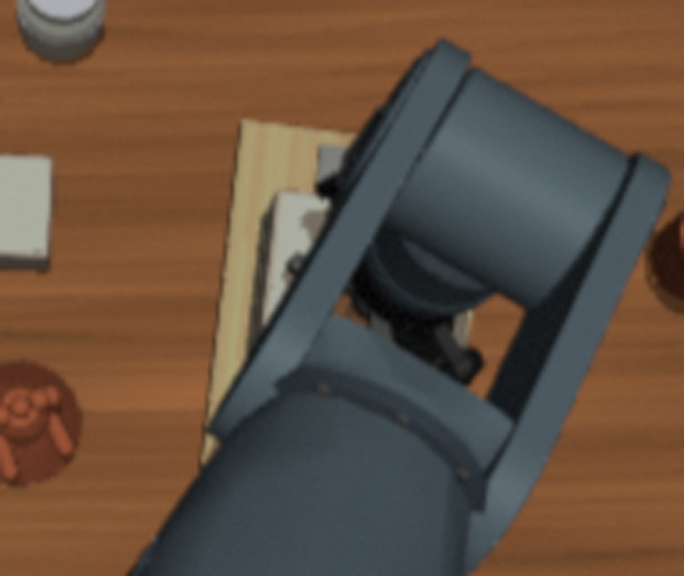

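Pushing works: the arm hides the screw in the top view, but a steady 1.6 N shows contact. Now lift and swing back.

>>> {"op": "apply_moves", "data": {"moves": [{"jaw": 1,"offset": [0,0,-15],"rot": [0,0,0]},{"jaw": 1,"offset": [0,0,-17],"rot": [0,0,0]},{"jaw": 1,"offset": [0,0,0],"rot": [0,0,-9.5]},{"jaw": 1,"offset": [0,0,0],"rot": [0,0,-10.5]},{"jaw": 1,"offset": [0,0,0],"rot": [0,0,-10.5]}]}}

```text
time_s: 6.95
eef_pos: [0.5407, -0.2165, 0.1472]
eef_rot: [0.0, 0.956, -0.293, 0.001]
wrist_force: [1.2, 0.7, -0.2]
opening: 1.001
grasp_force: 0.0
```

>>> {"op": "apply_moves", "data": {"moves": [{"jaw": 1,"offset": [0,0,0],"rot": [0,0,-10.5]},{"jaw": 1,"offset": [0,0,0],"rot": [0,0,-10.5]},{"jaw": 1,"offset": [0,0,0],"rot": [0,0,-10.5]},{"jaw": 1,"offset": [0,0,0],"rot": [0,0,-10.5]},{"jaw": 1,"offset": [0,0,0],"rot": [0,0,0]}]}}

```text
time_s: 7.58
eef_pos: [0.5406, -0.2166, 0.1469]
eef_rot: [0.001, 0.998, 0.066, 0.001]
wrist_force: [-0.3, -0.2, 0.1]
opening: 1.0
grasp_force: 0.0
```

```bash
python3 wr.py w4; python3 s.py
```

```text
rod 4667 [ 0.5448 -0.2167  0.1771]
bar 21813 [ 0.9832 -0.1826  0.5896 -0.2241] -10.524124
[(-180, 33), (-175, 239), (-170, 35), (-60, 300), (-55, 770), (-50, 1227), (-45, 289), (50, 116), (55, 1175), (60, 859), (65, 523)]
wz [0.1417 0.1424 0.1428]
pos [ 0.5405 -0.2165  0.1466] tilt 0.09 yang -82.61 q6 49.1 t 7.625
[[1, 1, 32], 72.4]
[-0.7   1.28  0.61] [ 0.045  0.029 -0.006]
```

View pics/w4.png

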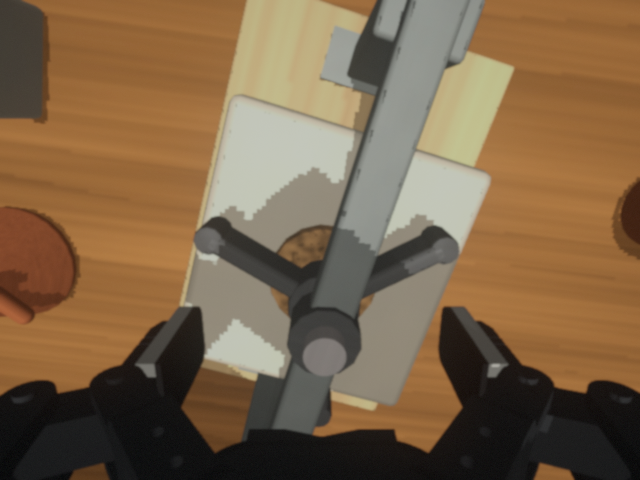

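The wings turned by about 98° and the screw sank about 2.3 mm, consistent with the thread. Two wings sit symmetrically at (210,238) and (438,245), so the gap is good for the next stroke.

>>> {"op": "apply_moves", "data": {"moves": [{"jaw": 1,"offset": [0,0,16],"rot": [0,0,0]},{"jaw": 1,"offset": [0,0,16],"rot": [0,0,0]},{"jaw": 1,"offset": [0,0,0],"rot": [0,0,4]},{"jaw": 1,"offset": [0,0,0],"rot": [0,0,8]},{"jaw": 1,"offset": [0,0,0],"rot": [0,0,8]}]}}

```text
time_s: 8.25
eef_pos: [0.539, -0.2157, 0.1113]
eef_rot: [-0.001, 0.994, -0.111, -0.001]
wrist_force: [-1.2, 1.5, -0.3]
opening: 0.998
grasp_force: 0.7
```

>>> {"op": "apply_moves", "data": {"moves": [{"jaw": 1,"offset": [0,0,0],"rot": [0,0,8]},{"jaw": 1,"offset": [0,0,0],"rot": [0,0,8]},{"jaw": 1,"offset": [0,0,0],"rot": [0,0,8]},{"jaw": 1,"offset": [0,0,0],"rot": [0,0,8]},{"jaw": 1,"offset": [0,0,0],"rot": [0,0,8]}]}}

```text
time_s: 8.88
eef_pos: [0.539, -0.2152, 0.1112]
eef_rot: [-0.001, 0.896, -0.444, -0.002]
wrist_force: [0.1, 1.4, -1.5]
opening: 1.003
grasp_force: 0.8
```

>>> {"op": "apply_moves", "data": {"moves": [{"jaw": 1,"offset": [0,0,0],"rot": [0,0,6]},{"jaw": 1,"offset": [0,0,0],"rot": [0,0,6.5]},{"jaw": 1,"offset": [0,0,0],"rot": [0,0,0]},{"jaw": 1,"offset": [0,0,-16],"rot": [0,0,0]},{"jaw": 1,"offset": [0,0,-16],"rot": [0,0,0]}]}}

```text
time_s: 9.5
eef_pos: [0.5403, -0.2167, 0.1466]
eef_rot: [0.0, 0.844, -0.536, 0.0]
wrist_force: [-0.3, -0.1, 0.7]
opening: 1.001
grasp_force: 0.0
```

>>> {"op": "apply_moves", "data": {"moves": [{"jaw": 1,"offset": [0,0,0],"rot": [0,0,-9.5]},{"jaw": 1,"offset": [0,0,0],"rot": [0,0,-10.5]},{"jaw": 1,"offset": [0,0,0],"rot": [0,0,-10.5]},{"jaw": 1,"offset": [0,0,0],"rot": [0,0,-10.5]},{"jaw": 1,"offset": [0,0,0],"rot": [0,0,-10.5]}]}}

```text
time_s: 10.12
eef_pos: [0.5407, -0.217, 0.1471]
eef_rot: [0.001, 0.994, -0.114, 0.001]
wrist_force: [0.1, 0.6, 0.0]
opening: 0.999
grasp_force: 0.0
```

>>> {"op": "apply_moves", "data": {"moves": [{"jaw": 1,"offset": [0,0,0],"rot": [0,0,-10.5]},{"jaw": 1,"offset": [0,0,0],"rot": [0,0,-10.5]},{"jaw": 1,"offset": [0,0,0],"rot": [0,0,0]},{"jaw": 1,"offset": [0,0,0],"rot": [0,0,0]},{"jaw": 1,"offset": [0,0,0],"rot": [0,0,0]}]}}

```text
time_s: 10.75
eef_pos: [0.5401, -0.2165, 0.1456]
eef_rot: [0.0, 0.998, 0.065, 0.0]
wrist_force: [-0.6, 0.2, -0.2]
opening: 1.002
grasp_force: 0.0
```

```bash
python3 wr.py w5; python3 s.py
```

```text
rod 4668 [ 0.5445 -0.2167  0.1767]
bar 22201 [ 0.9827 -0.185   0.5891 -0.224 ] -10.6631
[(-120, 12), (-115, 448), (-110, 504), (-105, 757), (-100, 44), (0, 76), (5, 902), (10, 925), (15, 170), (115, 316), (120, 908), (125, 567), (130, 161)]
wz [0.1407 0.1413 0.1417]
pos [ 0.5401 -0.2164  0.1455] tilt 0.02 yang -82.52 q6 49.0 t 10.8
[[1, 1, 31], 72.5]
[0.31 0.57 0.86] [ 0.003  0.02  -0.015]
```

>>> {"op": "apply_moves", "data": {"moves": [{"jaw": 1,"offset": [0,0,16],"rot": [0,0,0]},{"jaw": 1,"offset": [0,0,15],"rot": [0,0,0]},{"jaw": 1,"offset": [0,0,0],"rot": [0,0,4]},{"jaw": 1,"offset": [0,0,0],"rot": [0,0,8]},{"jaw": 1,"offset": [0,0,0],"rot": [0,0,8]}]}}

```text
time_s: 11.42
eef_pos: [0.5397, -0.2161, 0.1126]
eef_rot: [-0.0, 0.994, -0.111, -0.001]
wrist_force: [1.6, -0.3, -1.0]
opening: 1.002
grasp_force: 0.8
```

>>> {"op": "apply_moves", "data": {"moves": [{"jaw": 1,"offset": [0,0,0],"rot": [0,0,8]},{"jaw": 1,"offset": [0,0,0],"rot": [0,0,8]},{"jaw": 1,"offset": [0,0,0],"rot": [0,0,8]},{"jaw": 1,"offset": [0,0,0],"rot": [0,0,8]},{"jaw": 1,"offset": [0,0,0],"rot": [0,0,8]}]}}

```text
time_s: 12.05
eef_pos: [0.5397, -0.2163, 0.1128]
eef_rot: [0.0, 0.896, -0.444, -0.0]
wrist_force: [1.5, -1.3, -0.3]
opening: 0.998
grasp_force: 0.7
```

>>> {"op": "apply_moves", "data": {"moves": [{"jaw": 1,"offset": [0,0,0],"rot": [0,0,6]},{"jaw": 1,"offset": [0,0,0],"rot": [0,0,6.5]},{"jaw": 1,"offset": [0,0,0],"rot": [0,0,0]},{"jaw": 1,"offset": [0,0,-16],"rot": [0,0,0]},{"jaw": 1,"offset": [0,0,-16],"rot": [0,0,0]}]}}

```text
time_s: 12.68
eef_pos: [0.5401, -0.2162, 0.1473]
eef_rot: [-0.0, 0.844, -0.536, -0.0]
wrist_force: [0.4, 0.1, 1.1]
opening: 1.003
grasp_force: 0.0
```

>>> {"op": "apply_moves", "data": {"moves": [{"jaw": 1,"offset": [0,0,0],"rot": [0,0,-9.5]},{"jaw": 1,"offset": [0,0,0],"rot": [0,0,-10.5]},{"jaw": 1,"offset": [0,0,0],"rot": [0,0,-10.5]},{"jaw": 1,"offset": [0,0,0],"rot": [0,0,-10.5]},{"jaw": 1,"offset": [0,0,0],"rot": [0,0,-10.5]}]}}

```text
time_s: 13.3
eef_pos: [0.5406, -0.2165, 0.1479]
eef_rot: [0.0, 0.994, -0.114, 0.001]
wrist_force: [0.7, -0.0, 0.5]
opening: 1.0
grasp_force: 0.0
```

>>> {"op": "apply_moves", "data": {"moves": [{"jaw": 1,"offset": [0,0,0],"rot": [0,0,-10.5]},{"jaw": 1,"offset": [0,0,0],"rot": [0,0,-10.5]},{"jaw": 1,"offset": [0,0,0],"rot": [0,0,0]},{"jaw": 1,"offset": [0,0,0],"rot": [0,0,0]},{"jaw": 1,"offset": [0,0,0],"rot": [0,0,0]}]}}

```text
time_s: 13.92
eef_pos: [0.5401, -0.2164, 0.1466]
eef_rot: [0.0, 0.998, 0.065, 0.0]
wrist_force: [-0.1, 0.4, -0.4]
opening: 1.006
grasp_force: 0.0
```

```bash
python3 wr.py w6; python3 s.py
```

```text
rod 4321 [ 0.5445 -0.2168  0.1771]
bar 21969 [ 0.9834 -0.1816  0.589  -0.224 ] -10.464287
[(-180, 12), (-175, 173), (-60, 420), (-55, 763), (-50, 988), (-45, 149), (50, 148), (55, 1078), (60, 798), (65, 386)]
wz [0.1392 0.1398 0.1402]
pos [ 0.5401 -0.2164  0.1465] tilt 0.01 yang -82.52 q6 49.0 t 13.975
[[1, 1, 32], 72.5]
[ 0.81 -0.12  0.43] [-0.01  -0.028  0.01 ]
```

>>> {"op": "apply_moves", "data": {"moves": [{"jaw": 1,"offset": [0,0,16],"rot": [0,0,0]},{"jaw": 1,"offset": [0,0,16],"rot": [0,0,0]},{"jaw": 1,"offset": [0,0,0],"rot": [0,0,5]},{"jaw": 1,"offset": [0,0,0],"rot": [0,0,8]},{"jaw": 1,"offset": [0,0,0],"rot": [0,0,7]}]}}

```text
time_s: 14.6
eef_pos: [0.539, -0.2157, 0.1123]
eef_rot: [-0.001, 0.994, -0.111, -0.001]
wrist_force: [-1.6, 1.3, 0.6]
opening: 1.001
grasp_force: 0.7
```

>>> {"op": "apply_moves", "data": {"moves": [{"jaw": 1,"offset": [0,0,0],"rot": [0,0,5]},{"jaw": 1,"offset": [0,0,0],"rot": [0,0,5]},{"jaw": 1,"offset": [0,0,0],"rot": [0,0,5]},{"jaw": 1,"offset": [0,0,0],"rot": [0,0,5]},{"jaw": 1,"offset": [0,0,0],"rot": [0,0,0]}]}}

```text
time_s: 15.22
eef_pos: [0.5391, -0.2156, 0.1125]
eef_rot: [-0.0, 0.96, -0.279, -0.001]
wrist_force: [-0.8, 1.1, -1.1]
opening: 0.995
grasp_force: 0.5
```

```bash
python3 s.py
```

```text
pos [ 0.5391 -0.2156  0.1125] tilt 0.17 yang -122.39 q6 88.9 t 15.225
[[3, 0, -2], 32.6]
[-0.75  1.12 -1.07] [0.135 0.096 0.095]
```

>>> {"op": "apply_moves", "data": {"moves": [{"jaw": 1,"offset": [0,0,0],"rot": [0,0,5]},{"jaw": 1,"offset": [0,0,0],"rot": [0,0,5]},{"jaw": 1,"offset": [0,0,0],"rot": [0,0,5]},{"jaw": 1,"offset": [0,0,0],"rot": [0,0,0]},{"jaw": 1,"offset": [0,0,0],"rot": [0,0,0]}]}}

```text
time_s: 15.85
eef_pos: [0.5397, -0.2162, 0.1137]
eef_rot: [-0.0, 0.916, -0.401, -0.001]
wrist_force: [-0.8, 0.6, -0.9]
opening: 1.0
grasp_force: 0.6
```

```bash
python3 s.py
```

```text
pos [ 0.5397 -0.2162  0.1137] tilt 0.06 yang -137.3 q6 103.8 t 15.85
[[2, -1, -1], 17.7]
[-0.78  0.57 -0.91] [0.089 0.132 0.008]
```

>>> {"op": "apply_moves", "data": {"moves": [{"jaw": 1,"offset": [0,0,0],"rot": [0,0,5]},{"jaw": 1,"offset": [0,0,0],"rot": [0,0,5]},{"jaw": 1,"offset": [0,0,0],"rot": [0,0,5]},{"jaw": 1,"offset": [0,0,0],"rot": [0,0,2.5]},{"jaw": 1,"offset": [0,0,0],"rot": [0,0,0]}]}}

```text
time_s: 16.48
eef_pos: [0.54, -0.2163, 0.1141]
eef_rot: [-0.0, 0.844, -0.536, -0.0]
wrist_force: [-0.2, 2.3, -0.7]
opening: 1.003
grasp_force: 0.6
```

```bash
python3 s.py
```

```text
pos [ 0.54   -0.2163  0.1141] tilt 0.01 yang -154.83 q6 121.3 t 16.475
[[1, -1, 0], 0.2]
[-0.19  2.25 -0.68] [0.164 0.071 0.064]
```

Still turning freely. Next cycle.

>>> {"op": "apply_moves", "data": {"moves": [{"jaw": 1,"offset": [0,0,-16],"rot": [0,0,0]},{"jaw": 1,"offset": [0,0,-17],"rot": [0,0,0]},{"jaw": 1,"offset": [0,0,0],"rot": [0,0,-9.5]},{"jaw": 1,"offset": [0,0,0],"rot": [0,0,-10.5]},{"jaw": 1,"offset": [0,0,0],"rot": [0,0,-10.5]}]}}

```text
time_s: 17.1
eef_pos: [0.5408, -0.217, 0.1494]
eef_rot: [0.0, 0.956, -0.293, 0.001]
wrist_force: [-0.5, -0.2, -1.4]
opening: 1.004
grasp_force: 0.0
```

>>> {"op": "apply_moves", "data": {"moves": [{"jaw": 1,"offset": [0,0,0],"rot": [0,0,-10.5]},{"jaw": 1,"offset": [0,0,0],"rot": [0,0,-10.5]},{"jaw": 1,"offset": [0,0,0],"rot": [0,0,-10.5]},{"jaw": 1,"offset": [0,0,0],"rot": [0,0,-10.5]},{"jaw": 1,"offset": [0,0,0],"rot": [0,0,0]}]}}

```text
time_s: 17.73
eef_pos: [0.5407, -0.2169, 0.149]
eef_rot: [0.001, 0.998, 0.065, 0.001]
wrist_force: [-0.3, 0.2, 0.0]
opening: 1.002
grasp_force: 0.0
```

```bash
python3 wr.py w7; python3 s.py
```

```text
rod 3189 [ 0.5467 -0.2155  0.1789]
bar 21341 [ 0.9843 -0.1767  0.5892 -0.2241] -10.17885
[(-120, 50), (-115, 458), (-110, 570), (-105, 526), (0, 155), (5, 849), (10, 799), (15, 100), (110, 10), (115, 319), (120, 743), (125, 519), (130, 100)]
wz [0.1381 0.1386 0.1391]
pos [ 0.5406 -0.2168  0.1487] tilt 0.12 yang -82.64 q6 49.1 t 17.775
[[1, 0, 34], 72.4]
[-0.34 -0.23 -0.53] [-0.03  -0.008 -0.023]
```

>>> {"op": "apply_moves", "data": {"moves": [{"jaw": 1,"offset": [0,0,18],"rot": [0,0,0]},{"jaw": 1,"offset": [0,0,16],"rot": [0,0,0]},{"jaw": 1,"offset": [0,0,0],"rot": [0,0,5]},{"jaw": 1,"offset": [0,0,0],"rot": [0,0,6]},{"jaw": 1,"offset": [0,0,0],"rot": [0,0,4]}]}}

```text
time_s: 18.4
eef_pos: [0.5396, -0.216, 0.1115]
eef_rot: [-0.0, 0.998, -0.067, -0.001]
wrist_force: [1.8, 0.3, -0.7]
opening: 1.002
grasp_force: 0.7
```

>>> {"op": "apply_moves", "data": {"moves": [{"jaw": 1,"offset": [0,0,0],"rot": [0,0,3]},{"jaw": 1,"offset": [0,0,0],"rot": [0,0,3]},{"jaw": 1,"offset": [0,0,0],"rot": [0,0,3]},{"jaw": 1,"offset": [0,0,0],"rot": [0,0,3]},{"jaw": 1,"offset": [0,0,0],"rot": [0,0,0]}]}}

```text
time_s: 19.02
eef_pos: [0.5396, -0.2161, 0.1119]
eef_rot: [-0.0, 0.986, -0.169, -0.001]
wrist_force: [0.5, -1.2, -1.0]
opening: 1.002
grasp_force: 0.5
```

```bash
python3 s.py
```

```text
pos [ 0.5396 -0.2161  0.1119] tilt 0.09 yang -109.45 q6 75.9 t 19.025
[[2, 0, -3], 45.5]
[ 0.52 -1.23 -1.02] [-0.032 -0.146  0.044]
```

>>> {"op": "apply_moves", "data": {"moves": [{"jaw": 1,"offset": [0,0,0],"rot": [0,0,3]},{"jaw": 1,"offset": [0,0,0],"rot": [0,0,3]},{"jaw": 1,"offset": [0,0,0],"rot": [0,0,3]},{"jaw": 1,"offset": [0,0,0],"rot": [0,0,3]},{"jaw": 1,"offset": [0,0,0],"rot": [0,0,0]}]}}

```text
time_s: 19.65
eef_pos: [0.5397, -0.2163, 0.1125]
eef_rot: [-0.0, 0.963, -0.27, -0.0]
wrist_force: [0.6, -0.8, -1.8]
opening: 1.001
grasp_force: 0.5
```

```bash
python3 s.py
```

```text
pos [ 0.5397 -0.2163  0.1125] tilt 0.05 yang -121.38 q6 87.9 t 19.65
[[2, 0, -2], 33.6]
[ 0.59 -0.8  -1.82] [-0.06  -0.129  0.039]
```

>>> {"op": "apply_moves", "data": {"moves": [{"jaw": 1,"offset": [0,0,0],"rot": [0,0,3]},{"jaw": 1,"offset": [0,0,0],"rot": [0,0,3]},{"jaw": 1,"offset": [0,0,0],"rot": [0,0,3]},{"jaw": 1,"offset": [0,0,0],"rot": [0,0,3]},{"jaw": 1,"offset": [0,0,0],"rot": [0,0,0]}]}}

```text
time_s: 20.27
eef_pos: [0.5406, -0.2174, 0.1131]
eef_rot: [0.001, 0.929, -0.369, 0.001]
wrist_force: [2.8, -3.8, -3.2]
opening: 1.005
grasp_force: 2.6
```

```bash
python3 s.py
```

```text
pos [ 0.5406 -0.2174  0.1131] tilt 0.14 yang -133.36 q6 99.8 t 20.275
[[0, -1, -1], 21.6]
[ 2.77 -3.78 -3.25] [-0.547 -0.607  0.274]
```

Resistance is rising. I'll nudge 2° further to confirm it's the stop.

>>> {"op": "apply_moves", "data": {"moves": [{"jaw": 1,"offset": [0,0,0],"rot": [0,0,1]},{"jaw": 1,"offset": [0,0,0],"rot": [0,0,1]},{"jaw": 1,"offset": [0,0,0],"rot": [0,0,1]},{"jaw": 1,"offset": [0,0,0],"rot": [0,0,0]},{"jaw": 1,"offset": [0,0,0],"rot": [0,0,0]}]}}

```text
time_s: 20.9
eef_pos: [0.541, -0.2179, 0.1132]
eef_rot: [0.001, 0.919, -0.393, 0.002]
wrist_force: [5.4, -6.3, -4.6]
opening: 1.0
grasp_force: 3.7
```

```bash
python3 s.py
```

```text
pos [ 0.541  -0.2179  0.1132] tilt 0.22 yang -136.33 q6 102.8 t 20.9
[[0, -1, -1], 18.7]
[ 5.36 -6.26 -4.61] [-0.877 -0.821  0.347]
```

The stop is confirmed: about +3.5 N for 3°, which matches the sleeve spring. Back off and lift clear.

>>> {"op": "apply_moves", "data": {"moves": [{"jaw": 1,"offset": [0,0,0],"rot": [0,0,-6]},{"jaw": 1,"offset": [0,0,0],"rot": [0,0,-7]},{"jaw": 1,"offset": [0,0,0],"rot": [0,0,-6]},{"jaw": 1,"offset": [0,0,0],"rot": [0,0,0]},{"jaw": 1,"offset": [0,0,-15],"rot": [0,0,0]}]}}

```text
time_s: 21.52
eef_pos: [0.5389, -0.2157, 0.1273]
eef_rot: [-0.001, 0.971, -0.238, -0.002]
wrist_force: [1.0, -0.6, 0.1]
opening: 1.004
grasp_force: 0.0
```

>>> {"op": "apply_moves", "data": {"moves": [{"jaw": 1,"offset": [0,0,-18],"rot": [0,0,0]},{"jaw": 1,"offset": [0,0,0],"rot": [0,0,-9]},{"jaw": 1,"offset": [0,0,0],"rot": [0,0,-9]},{"jaw": 1,"offset": [0,0,0],"rot": [0,0,-9]},{"jaw": 1,"offset": [0,0,0],"rot": [0,0,-8]}]}}

```text
time_s: 22.15
eef_pos: [0.5407, -0.2167, 0.1482]
eef_rot: [0.001, 0.998, 0.068, 0.001]
wrist_force: [0.2, 0.7, 1.0]
opening: 0.999
grasp_force: 0.0
```

>>> {"op": "apply_moves", "data": {"moves": [{"jaw": 1,"offset": [0,0,0],"rot": [0,0,0]},{"jaw": 1,"offset": [0,0,0],"rot": [0,0,0]},{"jaw": 1,"offset": [0,0,0],"rot": [0,0,0]},{"jaw": 1,"offset": [0,0,0],"rot": [0,0,0]},{"jaw": 1,"offset": [0,0,0],"rot": [0,0,0]}]}}

```text
time_s: 22.78
eef_pos: [0.54, -0.2163, 0.1463]
eef_rot: [-0.0, 0.998, 0.066, -0.0]
wrist_force: [0.4, 0.1, 0.3]
opening: 1.0
grasp_force: 0.0
```

```bash
python3 wr.py w8; python3 s.py
```

```text
rod 3228 [ 0.5462 -0.2562  0.1794]
bar 22166 [ 0.9841 -0.1774  0.5974 -0.2253] -10.217112
[(-155, 232), (-150, 429), (-145, 474), (-140, 23), (-35, 52), (-30, 469), (-25, 124), (75, 28), (80, 503), (85, 882), (90, 600), (95, 57)]
wz [0.1373 0.1378 0.1382]
pos [ 0.54   -0.2163  0.1462] tilt 0.01 yang -82.45 q6 48.9 t 22.825
[[1, 1, 32], 72.5]
[-0.66  0.02  0.52] [0.021 0.025 0.017]
```

View pics/w8.png

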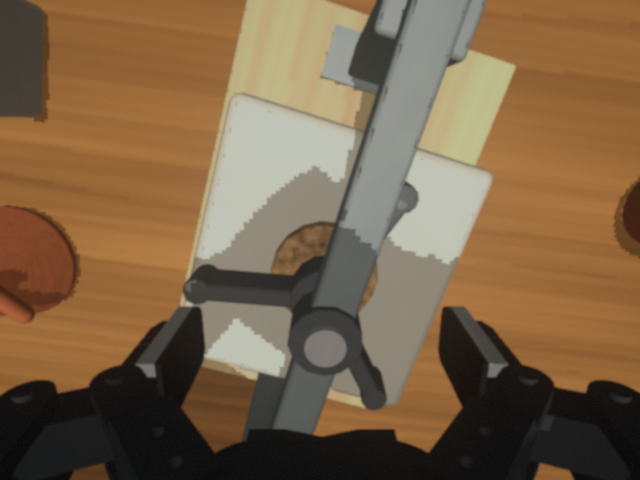

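The screw stayed where it was left, with wing beads at (200,284), (405,197) and (373,395), and its height is at home. Lift away and hand in.

>>> {"op": "apply_moves", "data": {"moves": [{"jaw": 1,"offset": [0,0,-30],"rot": [0,0,0]},{"jaw": 1,"offset": [0,0,-40],"rot": [0,0,0]},{"jaw": 1,"offset": [0,0,-40],"rot": [0,0,0]},{"jaw": 1,"offset": [0,0,-20],"rot": [0,0,0]},{"jaw": 1,"offset": [0,0,0],"rot": [0,0,0]}]}}

```text
time_s: 23.45
eef_pos: [0.5409, -0.2169, 0.2783]
eef_rot: [0.001, 0.998, 0.066, 0.002]
wrist_force: [-0.4, -0.1, -0.5]
opening: 1.001
grasp_force: 0.0
```

>>> {"op": "apply_moves", "data": {"moves": [{"jaw": 1,"offset": [0,0,0],"rot": [0,0,0]},{"jaw": 1,"offset": [0,0,0],"rot": [0,0,0]},{"jaw": 1,"offset": [0,0,0],"rot": [0,0,0]},{"jaw": 1,"offset": [0,0,0],"rot": [0,0,0]},{"jaw": 1,"offset": [0,0,0],"rot": [0,0,0]}]}}

```text
time_s: 24.08
eef_pos: [0.54, -0.2163, 0.2761]
eef_rot: [-0.0, 0.998, 0.066, -0.0]
wrist_force: [0.6, 0.4, 0.5]
opening: 1.003
grasp_force: 0.0
```

```bash
python3 -c "
from h import *
o=ctrl.get_obs();print(o['eef_pos'],o['wrist_force']);print(ctrl.hand_in())"
```

```text
[ 0.53998176 -0.21632038  0.2760943 ] [0.60002585 0.35017407 0.47723573]
the job is handed in; nothing more can be done
None
```

I tightened the square-mould press's screw to its stop in five strokes, about 5.4 rad clockwise, backed off at about 8 N sideways push, lifted the arm clear and handed the job in at 24 s; nothing else was touched.

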